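Refit the dryer's timer knob and set it to off

TASK

The timer knob has come off the dryer's control panel. Push it back onto its bare D-shaped spindle, flat to flat, until it is fully home against the sloping face, and only then turn it by the knob, clockwise, until its pointer stands at the off mark (the wedge-shaped mark at the top of that dial). Let go of it there and leave the other things on the desk where they are.

Things in the scene. Friction and masses are not known exactly. Their poses are not given: they have to be found in the camera images.
- timer_knob: Loose white knob, about 60 g, face up on the desk: round skirt 54 mm across, 6 mm high, with a grip bar 24 mm wide, 50 mm long, its top 36 mm above the underside; its narrowed nose end, with a dark line, is the pointer. Origin: on its axis, centre of the underside; z out of its top, x along the bar to the pointer, y across the bar.
- knob_bore (a point): Mouth of the knob's blind D-shaped bore, on its axis in the underside: 18 mm deep, 16.8 mm across its round part; its flat wall lies on the pointer (+x) side, 4.9 mm from the axis. It goes over the spindle only with flat against flat (0.4 mm play all round).
- knob_pointer (a point): Foot of the pointer: the skirt's edge at the underside, 27 mm from the knob's axis along its +x.
- control_panel: Fixed white wedge 320 mm wide (y), 160 mm deep, 32 mm high in front, 126 mm at the back; grey face 35 degrees from level, falling towards the robot. Origin: centre of its underside; x to its back, y to its left. The bare timer dial is in the right-hand part; display, two push buttons and a smaller knob that stays as it is are 84 mm or more left of the dial's axis.
- dial: The timer's dial on the sloping face. Origin: on the spindle's axis, in the face, where the knob's underside seats; z out of the face along the spindle, x up the slope to the off mark (a black wedge 32 to 40 mm from the axis, the only wedge among thin ticks), y to the left.
- spindle_tip (a point): End of the bare D-shaped spindle, on its axis, 15.5 mm out of the face. 16 mm across its round part, flat 4.5 mm from the axis, the last 3 mm tapered by 1.5 mm all round. A steel leaf spring in the round side opposite the flat stands 2 mm proud and grips the knob: pushing home takes a few newtons, under 10.
- timer (a joint): Spindle angle, rad, counter-clockwise positive looking at the face: the direction from the axis to the spindle's flat is turned by this from the dial's x, so a fitted knob's pointer stands at this angle. 0 is off; it starts at 0.6 to 1.4, so turn it clockwise to off. It turns against about 0.03 N m, with up to 0.15 rad of play in the knob, and stays where it is left; stops at -0.5 and 2.8.
- thread_spool: Bystander: cream thread spool, 25 mm across, 50 mm high, standing. Origin: centre of its underside.
- screwdriver: Bystander: black-handled screwdriver, 170 mm long, lying in front of the panel. Origin at its middle, underside.
- clothes_peg: Bystander: wooden clothes peg, 15x72x12 mm, lying. Origin: centre of its underside.

How it is judged:
By the outcome, as a careful person would: the job done as asked, in the order asked, and still so for the second after the job is handed in, with the robot touching nothing.
It also fails if it takes over 46 s, if anything falls off the work surface, if the arm or the gripper's body presses on something with over 40 N, if the wrist force passes 120 N, or if a joint passes its speed limit or range.

ROBOT

A 6-joint arm with a two-finger parallel gripper is mounted at the origin on a cart in front of the work surface, level with it; the furniture and walls round the work are solid. World frame = base frame: x ahead of the robot, y to its left, z up, the work surface at z = 0. Lengths are in m, angles in rad, forces in N, time in s.
With the tool pointing down it reaches from about 0.15 to 0.775 m from the base axis. Payload 6.1 kg.
Tool frame: the origin (TCP) lies at the very end of the fingers, on their centre line; the grasp point (between the pads) lies 19 mm behind it; z points along the fingers, y is the line along which they close (so a half turn about z gives the same grasp; the last joint's range is limited). The gripper opens to 85 mm and grips with 20 to 120 N. Pads are 22 mm wide; open, the fingers measure 114 mm over their backs; the gripper's body (76 mm by 85 mm) begins 54 mm behind the grasp point. The pads swing forward as they close: fully open they stand 13 mm farther back than shut.
Start: joints at [1.11, 0.126, -0.04, 1.405, 0, 1.571], TCP at [0.233, 0.47, 0.231] pointing down, gripper open.
Joint ranges: [-2.72, 2.72], [-0.95, 1.95], [-1.27, 1.35], [-1.78, 2.02], [-1.46, 1.47], [-3.14, 3.14]. Speed limits (rad/s): [2.39, 2.39, 3.01, 3.14, 3.14, 3.14].

INTERFACE

Orientations are given as [roll, pitch, yaw] about the fixed x, y, z axes, in that order (R = Rz(yaw) Ry(pitch) Rx(roll)).
In Python, from plant import get_state, get_image, camera_info, job_done, regions_of gives the robot as it stands.
- The arm moves only by the tool move_arm, never from a script. Its argument "commands" is a list of rows, each an object with "grip": the closure in counts, from 0 (fully open) to 255 (shut); "offset": the shift along the tool's x, y, z in cm, a list of three; "spin": the turn about the tool's z in degrees. In form: [{"grip": grip, "offset": [tx, ty, tz], "spin": spin}, ...]. A call has exactly 5 rows; each row shifts and turns the commanded pose from where the row before left it, along the tool's axes as they then stand; what a row does not reach is not made up. A row lasts 1/12 s, in which the tool goes at most 41.7 mm and 7.16 degrees, less where a joint would pass 70% of its speed; a pose out of reach is approached as far as the arm can. A call with a gripper value outside its range is refused whole. The fingers move at their own pace and stop on an object; "newtons" is the grip in N (left out, the last holds). Time passes only in rows, so rows that do not move let the fingers close, or fill a call up. It gives the time, the measured TCP pose, the force, the opening and the grip force at its end, in the units of the state.
- get_state(): the state, without advancing time (a new reading comes with each control period).
- get_image(name): name is "scene" or "top" or "wrist"; returns the picture (384x512x3 uint8, red, green, blue); there is no depth.
- camera_info(name): a dict with "fx", "fy", "cx", "cy" (pixels), "R" (3x3) and "t" (3): a world point X has camera coordinates R X + t; the wrist camera has in their place "hand_eye" (4x4, takes a point from camera to tool coordinates, whose origin is the TCP and whose axes are the flange's). Camera axes: x right, y down, z forward; pixel columns grow to the right and rows downward; lengths in m; the calibration is good to about 2 mm. The wrist camera is an equidistant fisheye: a pixel r from the principal point sees the ray r / f radians off the axis. A picture is of the moment at which its call begins: read the wrist's pose just before it. camera_info takes no time and is no camera call.
- job_done(): hands the job in; it is judged then, once.
Trained networks look in the newest picture that a camera, given by its name, has taken for a name from the list of things; names that differ only in an ending like _2 or _b are one class to them, and where a whole thing is asked for, a point or a joint stands for the part that bears it (a point fixed in the world has none). Each returns a list of dicts, best first, with "conf" (0 to 1); they miss things now and then, are a little off and sometimes report something else, mostly with a low value. They report only what shows in the picture. A call takes as long as a camera call.
- regions_of(camera, thing): "mask" (384x512 bool, what is visible of it) and "box" ([left, top, right, bottom] in pixels, round what is visible of it).
The state is a dict: "time_s": time; "qpos": joint angles; "joint_vel": joint speeds; "joint_torque": joint torques, N m; "ee_pos": TCP position; "eef_rot": TCP orientation; "wrist_force": force on the tool from outside, world axes, zero at the start; "ft_torque": the same for the moment, N m; "opening": finger opening in m; "grip_force": force on a finger pad.
Only numpy, scipy, OpenCV 4.12 (cv2) and the standard library are available. Lean on these libraries where they do the work, as an engineer would, in place of code of your own. Each camera call takes 0.05 s, during which the arm holds its last target. There are 200 camera calls.

## Working session

There is one attempt and no reset: what is moved stays moved. The work goes in short steps, Python scripts to look and compute and a tool call to move; the robot and the scene stay as the last step left them, time stands still between calls to the robot, and variables do not carry over. Pictures are saved under pics/ and viewed, at most 10 in all, crops included, and the job is handed in when it is done.

Besides the shell and the picture viewer there is one more tool, called after "Request:" as name(argument=value, ...) on one line, values as JSON. move_arm: Moves the arm, as the interface text tells. Its arguments: {"type":"object","properties":{"commands":{"type":"array"},"newtons":{"type":"number"}},"required":["commands"]}

```bash
ls; mkdir -p pics
python3 - <<'E'
from plant import *
import cv2,numpy as np
s=get_state();print(s)
ims=[get_image(n) for n in("scene","top")]
cv2.imwrite("pics/a.png",cv2.cvtColor(cv2.resize(ims[0],(800,600),interpolation=cv2.INTER_CUBIC),cv2.COLOR_RGB2BGR))
cv2.imwrite("pics/b.png",cv2.cvtColor(cv2.resize(ims[1],(800,600),interpolation=cv2.INTER_CUBIC),cv2.COLOR_RGB2BGR))
for n in("scene","top","wrist"):print(n,camera_info(n))
E
```

```text
pics
{'time_s': 0.0, 'qpos': array([ 1.11000215e+00,  1.26357708e-01, -4.06405782e-02,  1.40540938e+00,
       -1.93814711e-06,  1.57082043e+00]), 'joint_vel': array([ 0.00014537, -0.00085991, -0.00078828,  0.00054514, -0.00032205,
        0.00121728]), 'joint_torque': array([-2.18340767e-05, -4.35910428e+01,  3.52926779e+01,  1.69601437e-02,
        9.75400258e-05, -6.04317364e-06]), 'ee_pos': array([0.23325623, 0.46985817, 0.23052527]), 'eef_rot': array([-3.13998131e+00,  1.97698744e-06,  2.68077437e+00]), 'wrist_force': array([0.55966928, 0.39495459, 0.72200181]), 'ft_torque': array([ 0.04497848, -0.03562354,  0.01936369]), 'grip_force': 0.0, 'opening': 0.0853222095680174}
scene {'fx': 409.60483753919016, 'fy': 409.60483753919016, 'cx': 257.86850792643145, 'cy': 188.25584260375348, 'R': array([[-0.47574276, -0.87934212, -0.02064617],
       [-0.48183991,  0.28017936, -0.83025889],
       [ 0.73586624, -0.38504151, -0.55699543]]), 't': array([0.27090006, 0.32638768, 0.54816777])}
top {'fx': 433.65631182349773, 'fy': 433.65631182349773, 'cx': 258.75881959764513, 'cy': 196.2530403100538, 'R': array([[-0.02590397, -0.99956009, -0.01444355],
       [-0.99330169,  0.02736397, -0.11226296],
       [ 0.1126088 ,  0.01143874, -0.99357356]]), 't': array([0.03443109, 0.56895779, 1.14711401])}
wrist {'fx': 297.3186396354542, 'fy': 297.3186396354542, 'cx': 257.1794818200745, 'cy': 192.02546029134717, 'hand_eye': array([[-7.65810112e-04, -9.61970981e-01, -2.73150589e-01,
         7.02215334e-02],
       [ 9.99999668e-01, -8.13095954e-04,  5.99114758e-05,
         7.43185291e-04],
       [-2.79730740e-04, -2.73150453e-01,  9.61971284e-01,
        -1.42806638e-01],
       [ 0.00000000e+00,  0.00000000e+00,  0.00000000e+00,
         1.00000000e+00]])}
```

View pics/a.png

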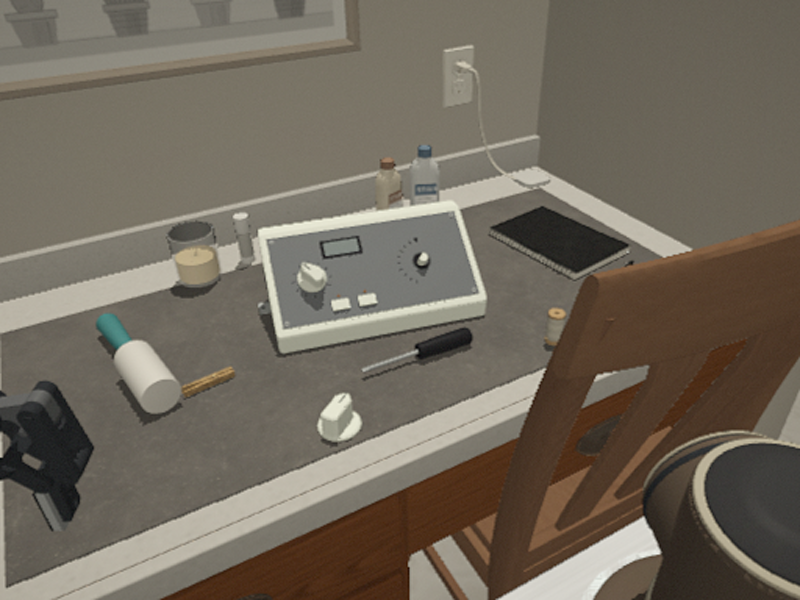

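View pics/b.png

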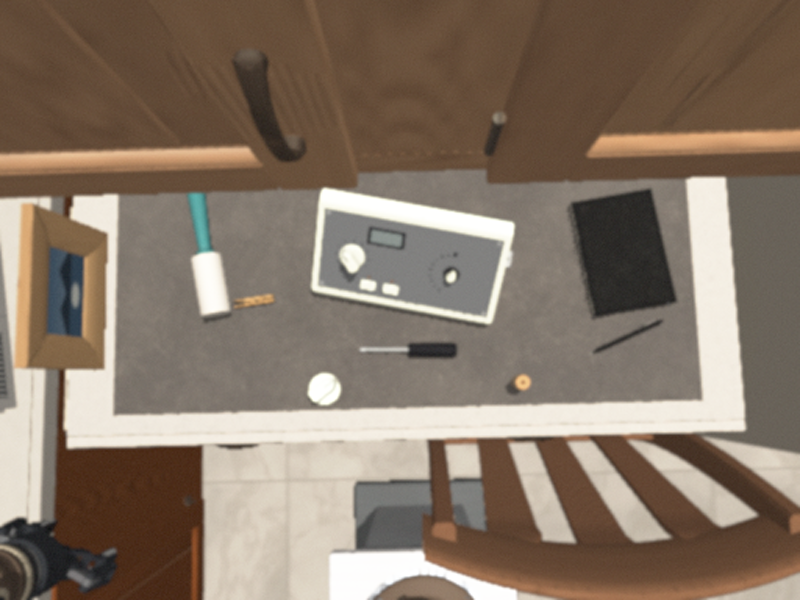

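The scene view shows the knob at about (340,420), the panel centred near (370,275) and the bare spindle near (422,259). In the top view the knob is at (323,389), the spindle at (451,276), and a cabinet overhangs the panel's back.

```bash
cat > h.py <<'E'
from plant import *
import cv2,numpy as np
from scipy.spatial.transform import Rotation as Ro
def ray(cam,u,v,st=None):
    """origin, direction in world for pixel"""
    c=camera_info(cam)
    if cam!="wrist":
        d=c["R"].T@np.array([(u-c["cx"])/c["fx"],(v-c["cy"])/c["fy"],1]);return -c["R"].T@c["t"],d/np.linalg.norm(d)
    x,y=u-c["cx"],v-c["cy"];r=np.hypot(x,y)+1e-9;a=r/c["fx"]
    d=np.array([np.sin(a)*x/r,np.sin(a)*y/r,np.cos(a)])
    H=c["hand_eye"];R=Ro.from_euler("xyz",st["eef_rot"]).as_matrix()
    return st["ee_pos"]+R@H[:3,3],R@(H[:3,:3]@d)
def atz(o,d,z):return o+d*(z-o[2])/d[2]
def tri(*rs):
    A=sum(np.eye(3)-np.outer(d,d) for o,d in rs);b=sum((np.eye(3)-np.outer(d,d))@o for o,d in rs)
    return np.linalg.solve(A,b)
def proj(cam,X,st=None):
    c=camera_info(cam);X=np.asarray(X,float)
    if cam!="wrist":
        p=c["R"]@X+c["t"];return np.array([c["fx"]*p[0]/p[2]+c["cx"],c["fy"]*p[1]/p[2]+c["cy"]])
    R=Ro.from_euler("xyz",st["eef_rot"]).as_matrix();H=c["hand_eye"]
    p=H[:3,:3].T@(R.T@(X-st["ee_pos"])-H[:3,3]);a=np.arctan2(np.hypot(p[0],p[1]),p[2]);n=np.hypot(p[0],p[1])+1e-12
    return np.array([c["cx"]+c["fx"]*a*p[0]/n,c["cy"]+c["fx"]*a*p[1]/n])
def save(im,name,box=None,size=(800,600)):
    if box: im=im[box[1]:box[3],box[0]:box[2]]
    cv2.imwrite(name,cv2.cvtColor(cv2.resize(im,size,interpolation=cv2.INTER_CUBIC),cv2.COLOR_RGB2BGR))
E
python3 - <<'E'
from h import *
ims={n:get_image(n) for n in("scene","top")}
cen={}
for n in ims:
  for t in("timer_knob","control_panel","spindle_tip","dial","screwdriver","thread_spool"):
    r=regions_of(n,t)
    for q in r[:2]:
      m=q["mask"];ys,xs=np.nonzero(m);print(n,t,round(q["conf"],2),q["box"],xs.mean().round(1),ys.mean().round(1),m.sum())
      if t=="control_panel" and q is r[0]: print(cv2.minAreaRect(np.stack([xs,ys],1).astype(np.float32)))
# manual points
k=1.5625*1.0
P=lambda n,u,v:ray(n,u/1.5625,v/1.5625)
print("knob top z=.006",atz(*P("top",323,389),.01), "scene",atz(*P("scene",340,428),.003))
print("spindle",tri(P("top",451,276),P("scene",422,260)))
print("panel corners front L,R bottom/top", tri(P("top",315,290),P("scene",281,337)),tri(P("top",493,322),P("scene",485,298)))
print("back corners",tri(P("top",322,190),P("scene",259,230)),tri(P("top",514,222),P("scene",462,203)))
a=ims["top"][225:275,180:240];b=ims["scene"][245:290,195:240];c=ims["scene"][130:200,235:295];d=ims["top"][150:200,265:325]
f=lambda x:cv2.resize(x,(400,300),interpolation=cv2.INTER_CUBIC)
save(np.vstack([np.hstack([f(a),f(b)]),np.hstack([f(c),f(d)])]),"pics/c.png")
E
```

```text
scene timer_knob 0.74 [202.8, 252.2, 230.7, 284.3] 216.0 268.5 624
scene control_panel 0.67 [162.2, 125.6, 312.0, 226.6] 235.3 175.9 10629
((233.99612426757812, 174.64620971679688), (81.75977325439453, 144.67800903320312), 79.19176483154297)
scene spindle_tip 0.52 [270.6, 158.0, 275.1, 170.1] 270.1 166.1 43
scene dial 0.55 [263.4, 162.3, 276.8, 171.5] 269.1 166.9 97
scene screwdriver 0.89 [229.3, 206.8, 303.6, 238.0] 276.3 221.9 505
scene thread_spool 0.65 [346.1, 197.0, 362.9, 220.4] 354.1 208.4 219
top timer_knob 0.78 [195.7, 240.7, 214.8, 260.8] 206.8 249.0 287
top control_panel 0.79 [199.6, 122.7, 330.6, 205.8] 261.5 164.1 8117
((262.06121826171875, 164.45736694335938), (126.42862701416016, 67.04654693603516), 10.124671936035156)
top dial 0.42 [283.7, 171.2, 291.4, 183.9] 288.1 175.3 87
top dial 0.23 [197.3, 238.5, 219.2, 257.0] 206.6 249.1 278
top screwdriver 0.63 [229.2, 218.4, 290.8, 230.1] 269.9 223.6 372
top thread_spool 0.5 [325.3, 240.3, 338.1, 251.4] 332.7 244.6 104
knob top z=.006 [0.43091427 0.16570916 0.01      ] scene [0.42453718 0.16714704 0.003     ]
spindle [ 0.61435173 -0.06028808  0.0791469 ]
panel corners front L,R bottom/top [0.60423076 0.17617416 0.02851026] [ 0.54077995 -0.13176817  0.02768641]
back corners [0.75544018 0.14758429 0.12276411] [ 0.69035651 -0.17075297  0.1163748 ]
```

View pics/c.png

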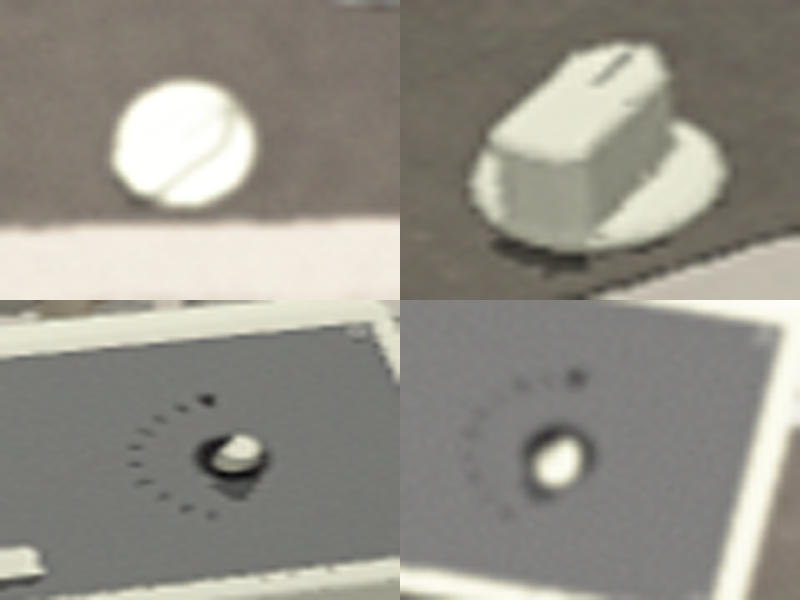

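Crops: the knob lies with its dark pointer line pointing away and to the right (yaw about -35°). The dial's wedge is at (208,400) in the lower-left crop and the flat spindle at (240,450), with panel yaw about -0.2. Going above the knob.

Request:
move_arm(commands=[{"grip": 0,"offset": [-3.1,-1.85,0],"spin": 0},{"grip": 0,"offset": [-3.1,-1.85,0],"spin": 0},{"grip": 0,"offset": [-3.1,-1.85,0],"spin": 0},{"grip": 0,"offset": [-3.1,-1.85,0],"spin": 0},{"grip": 0,"offset": [-3.1,-1.85,0],"spin": 0}])

```text
time_s: 1.22
ee_pos: [0.3316, 0.3171, 0.2314]
eef_rot: [3.141, 0.0, 2.682]
wrist_force: [0.2, -0.1, -0.4]
opening: 0.0852
grip_force: 0.0
```

Request:
move_arm(commands=[{"grip": 0,"offset": [-3.1,-1.85,1],"spin": 0},{"grip": 0,"offset": [-3.1,-1.85,1],"spin": 0},{"grip": 0,"offset": [-3.1,-1.85,1],"spin": 0},{"grip": 0,"offset": [-3.1,-1.85,2],"spin": 0},{"grip": 0,"offset": [-3.1,-1.85,2],"spin": 5}])

```text
time_s: 1.63
ee_pos: [0.43, 0.1652, 0.1614]
eef_rot: [3.14, 0.001, 2.593]
wrist_force: [0.2, 1.1, -1.0]
opening: 0.0852
grip_force: 0.0
```

Request:
move_arm(commands=[{"grip": 0,"offset": [0,0,0],"spin": 4},{"grip": 0,"offset": [0,0,0],"spin": 0},{"grip": 0,"offset": [0,0,0],"spin": 0},{"grip": 0,"offset": [0,0,0],"spin": 0},{"grip": 0,"offset": [0,0,0],"spin": 0}])

```text
time_s: 2.05
ee_pos: [0.4288, 0.1677, 0.162]
eef_rot: [3.14, 0.001, 2.527]
wrist_force: [-0.0, -0.6, -0.1]
opening: 0.0855
grip_force: 0.0
```

Run:
```python
from h import *
s=get_state();print(s["time_s"],s["qpos"],s["ee_pos"],s["eef_rot"],s["joint_vel"].max())
im=get_image("wrist")
for q in regions_of("wrist","timer_knob")[:2]: print(q["conf"],q["box"]); 
u,v=proj("wrist",[.428,.166,.0],s);print(u,v)
save(im,"pics/d.png",(int(u)-80,int(v)-60,int(u)+80,int(v)+60) if 80<u<430 and 60<v<320 else None)
np.save("d.npy",im);print(int(u),int(v))
```

```text
2.05 [ 3.72702744e-01  1.26672416e-02 -3.13489517e-01  1.24335747e+00
  1.31520796e-04  9.87556039e-01] [0.42880879 0.16769558 0.16202532] [3.14045008e+00 5.96312708e-04 2.52673910e+00] 0.005331527085379937
0.55 [231.3, 153.9, 282.1, 212.1]
254.66238492282753 177.39806965041578
254 177
```

View pics/d.png

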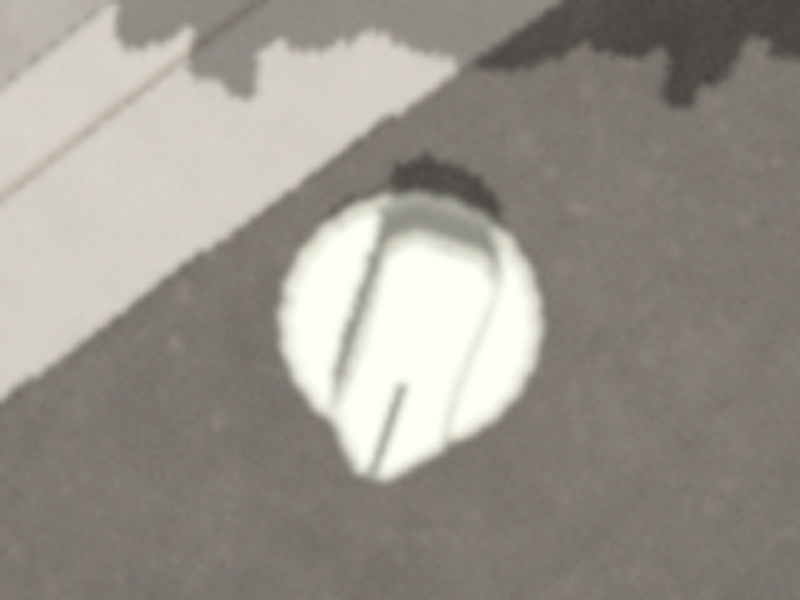

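The knob's skirt is centred near crop (412,325), and the pointer line runs from (405,385) to (375,472), so it is turned about 19° from the tool axis.

```bash
cat >> h.py <<'E'
def lookR(s):return Ro.from_euler("xyz",s["eef_rot"]).as_matrix()
E
python3 - <<'E'
from h import *
s=get_state()
f=lambda X,Y,z:atz(*ray("wrist",174+X/5-.4,117+Y/5-.4,s),z)
a,b=f(405,385,.036),f(375,472,.036)
print(a,b,np.degrees(np.arctan2(*(b-a)[1::-1])))
L,R_=f(280,325,.006),f(545,325,.006);print(L,R_,(L+R_)/2,np.linalg.norm(L-R_))
T=f(445,190,.006);print("bar far edges",f(380,230,.036),f(492,265,.036),np.linalg.norm(f(340,420,.036)-f(455,440,.036)))
# bar edges left/right lines top
for p in [(383,235),(335,405),(495,270),(450,435)]: print(p,f(*p,.036))
for p in [(340,205),(290,400),(490,200),(535,380),(330,415)]: print(p,np.linalg.norm(f(*p,.006)[:2]-((L+R_)/2)[:2]))
E
```

```text
[0.43399161 0.16188521 0.036     ] [0.44481706 0.14712056 0.036     ] -53.751098874729976
[0.41541013 0.14300095 0.006     ] [0.44719005 0.18785903 0.006     ] [0.43130009 0.16542999 0.006     ] 0.0549746381030398
bar far edges [0.40722582 0.17529234 0.036     ] [0.42448713 0.18833445 0.036     ] 0.02220038219260755
(383, 235) [0.40830401 0.17519767 0.036     ]
(335, 405) [0.42954825 0.14879633 0.036     ]
(495, 270) [0.42558242 0.18825185 0.036     ]
(450, 435) [0.44700379 0.16312632 0.036     ]
(340, 205) 0.02912754589298148
(290, 400) 0.030464363539300723
(490, 200) 0.030545661658791426
(535, 380) 0.028266706427539853
(330, 415) 0.02615745771365115
```

Request:
move_arm(commands=[{"grip": 0,"offset": [0,0,2],"spin": 7},{"grip": 0,"offset": [0,0,3],"spin": 7},{"grip": 0,"offset": [-0.3,0,3],"spin": 1.8},{"grip": 0,"offset": [0,0,3],"spin": 0},{"grip": 0,"offset": [0,0,2],"spin": 0}])

```text
time_s: 2.57
ee_pos: [0.4296, 0.1647, 0.0292]
eef_rot: [-3.14, -0.0, 2.25]
wrist_force: [0.3, 0.2, -0.4]
opening: 0.0855
grip_force: 0.0
```

Request:
move_arm(commands=[{"grip": 0,"offset": [0,0,1.2],"spin": 0},{"grip": 0,"offset": [0,0,0.7],"spin": 0},{"grip": 0,"offset": [0,0,0.3],"spin": 0},{"grip": 0,"offset": [0,0,0],"spin": 0},{"grip": 0,"offset": [0,0,0],"spin": 0}])

```text
time_s: 2.98
ee_pos: [0.4314, 0.1649, 0.0102]
eef_rot: [3.14, 0.0, 2.249]
wrist_force: [1.2, 0.0, 0.8]
opening: 0.0854
grip_force: 0.0
```

Request:
move_arm(commands=[{"grip": 255,"offset": [0,0,0],"spin": 0},{"grip": 255,"offset": [0,0,0],"spin": 0},{"grip": 255,"offset": [0,0,0],"spin": 0},{"grip": 255,"offset": [0,0,0],"spin": 0},{"grip": 255,"offset": [0,0,0],"spin": 0}], newtons=50)

```text
time_s: 3.4
ee_pos: [0.431, 0.1644, 0.0095]
eef_rot: [3.141, 0.0, 2.248]
wrist_force: [0.1, 0.9, 0.5]
opening: 0.0256
grip_force: 0.3
```

Request:
move_arm(commands=[{"grip": 255,"offset": [0,0,0],"spin": 0},{"grip": 255,"offset": [0,0,0],"spin": 0},{"grip": 255,"offset": [0,0,0],"spin": 0},{"grip": 255,"offset": [0,0,0],"spin": 0},{"grip": 255,"offset": [0,0,0],"spin": 0}])

```text
time_s: 3.82
ee_pos: [0.4312, 0.1645, 0.0097]
eef_rot: [3.141, 0.0, 2.248]
wrist_force: [0.4, -0.3, 6.2]
opening: 0.0234
grip_force: 49.3
```

Knob is gripped. The moves can't command a tilt, so I'll lift it to the panel's azimuth and test whether the reach limit tilts the tool outward.

Request:
move_arm(commands=[{"grip": 255,"offset": [0,0,-2],"spin": 0},{"grip": 255,"offset": [0,0,-3.5],"spin": 0},{"grip": 255,"offset": [-2,-1.5,-3],"spin": 0},{"grip": 255,"offset": [-2.5,-1.9,-2],"spin": 0},{"grip": 255,"offset": [-2.5,-1.9,-2],"spin": 0}])

```text
time_s: 4.23
ee_pos: [0.4333, 0.0761, 0.1355]
eef_rot: [3.141, 0.0, 2.25]
wrist_force: [1.0, 0.3, -1.1]
opening: 0.0231
grip_force: 48.7
```

Request:
move_arm(commands=[{"grip": 255,"offset": [-2.5,-1.9,-2],"spin": 0},{"grip": 255,"offset": [-2.5,-1.9,-2],"spin": 0},{"grip": 255,"offset": [-2.5,-1.9,-2],"spin": 0},{"grip": 255,"offset": [-2.5,-1.9,-2],"spin": 0},{"grip": 255,"offset": [-2.5,-1.9,-2],"spin": 0}])

```text
time_s: 4.65
ee_pos: [0.437, -0.0818, 0.2349]
eef_rot: [-3.141, -0.0, 2.248]
wrist_force: [1.2, -0.8, -1.1]
opening: 0.0231
grip_force: 48.7
```

Request:
move_arm(commands=[{"grip": 255,"offset": [-1,-0.6,0],"spin": 0},{"grip": 255,"offset": [0,0,0],"spin": 0},{"grip": 255,"offset": [0,0,0],"spin": 0},{"grip": 255,"offset": [0,0,0],"spin": 0},{"grip": 255,"offset": [0,0,0],"spin": 0}])

```text
time_s: 5.07
ee_pos: [0.4387, -0.0907, 0.2332]
eef_rot: [-3.14, -0.002, 2.25]
wrist_force: [0.3, 0.5, -1.2]
opening: 0.023
grip_force: 48.7
```

```bash
python3 - <<'E'
from h import *
s=get_state();print(s["time_s"],s["qpos"],s["ee_pos"],s["eef_rot"],s["opening"])
im=get_image("wrist");np.save("e.npy",im)
r=regions_of("wrist","timer_knob")
for q in r[:2]: print(q["conf"],q["box"])
E
python3 -c "
from h import *
im=np.load('e.npy');s=get_state();u,v=proj('wrist',s['ee_pos'],s);print(u,v)
f=lambda b:cv2.resize(im[b[1]:b[3],b[0]:b[2]],(400,300),interpolation=cv2.INTER_CUBIC)
u,v=int(u),int(v);save(np.hstack([cv2.resize(im,(400,300)),f((u-80,v-60,u+80,v+60))]),'pics/e.png',None,(800,300))"
```

```text
5.0667 [-2.04059349e-01 -1.78167027e-02 -1.88138595e-01  1.40266335e+00
  3.18441215e-04  6.88015402e-01] [ 0.43867205 -0.09068256  0.23315145] [-3.14044868e+00 -1.89316250e-03  2.24951647e+00] 0.022953110490701676
0.85 [210.7, 192.0, 303.8, 311.0]
256.6275948537382 246.0633347441556
```

View pics/e.png

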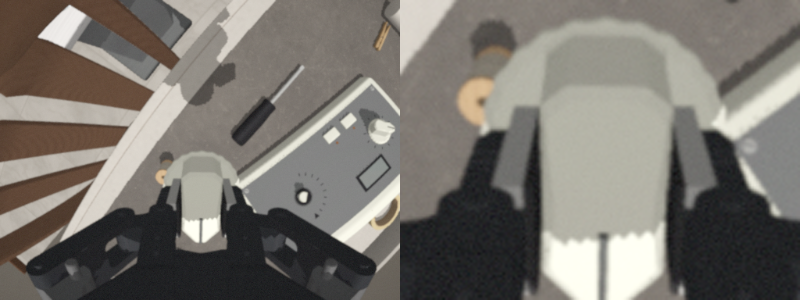

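The wrist view shows the knob held square between the pads with its pointer line straight. The bare dial is at (303,197) and the wedge at (318,215). Now trying the upper reach limit.

Request:
move_arm(commands=[{"grip": 255,"offset": [0,0,-4],"spin": 0},{"grip": 255,"offset": [0,0,-4],"spin": 0},{"grip": 255,"offset": [0,0,-4],"spin": 0},{"grip": 255,"offset": [0,0,-4],"spin": 0},{"grip": 255,"offset": [0,0,-4],"spin": 0}])

```text
time_s: 5.58
ee_pos: [0.4387, -0.0909, 0.436]
eef_rot: [3.141, 0.0, 2.249]
wrist_force: [1.2, -1.2, 0.6]
opening: 0.0232
grip_force: 48.8
```

Request:
move_arm(commands=[{"grip": 255,"offset": [0,0,-4],"spin": 0},{"grip": 255,"offset": [0,0,-4],"spin": 0},{"grip": 255,"offset": [0,0,-4],"spin": 0},{"grip": 255,"offset": [0,0,-4],"spin": 0},{"grip": 255,"offset": [0,0,-4],"spin": 0}])

```text
time_s: 6.0
ee_pos: [0.4245, -0.0883, 0.5376]
eef_rot: [3.074, 0.082, 2.246]
wrist_force: [0.4, 0.1, -0.9]
opening: 0.0232
grip_force: 50.2
```

Run:
```python
from h import *
s=get_state();print(s["time_s"],s["qpos"],s["ee_pos"],s["eef_rot"],s["opening"])
```

```text
6.0 [-2.05202975e-01  8.56905626e-02  6.41606592e-01  2.02095437e+00
  2.65007899e-05  6.87564138e-01] [ 0.42451312 -0.08834701  0.53764055] [3.07430255 0.08165086 2.24607723] 0.02324017160290159
```

Request:
move_arm(commands=[{"grip": 255,"offset": [0,0,-4],"spin": 0},{"grip": 255,"offset": [0,0,-4],"spin": 0},{"grip": 255,"offset": [0,0,-4],"spin": 0},{"grip": 255,"offset": [0,0,-4],"spin": 0},{"grip": 255,"offset": [0,0,-4],"spin": 0}])

```text
time_s: 6.42
ee_pos: [0.3902, -0.0816, 0.6005]
eef_rot: [2.975, 0.2, 2.231]
wrist_force: [-0.8, -0.6, 0.1]
opening: 0.0234
grip_force: 50.2
```

```bash
cat >> h.py <<'E'
PY=-0.202  # panel yaw
def stat():
    s=get_state();R=lookR(s);z=R[:,2];ax=np.arctan2(z[1],z[0])
    print("t",s["time_s"],"q",s["qpos"].round(3),"p",s["ee_pos"].round(4),"tilt",np.degrees(np.arccos(-z[2])).round(2),"az",ax.round(3),"open",s["opening"].round(4),"F",s["wrist_force"].round(1),"T",s["ft_torque"].round(2))
    return s,R
E
python3 -c "
from h import *;stat()"
```

```text
Traceback (most recent call last):
  File "h.py", line 31, in stat
    print("t",s["time_s"],"q",s["qpos"].round(3),"p",s["ee_pos"].round(4),"tilt",np.degrees(np.arccos(-z[2])).round(2),"az",ax.round(3),"open",s["opening"].round(4),"F",s["wrist_force"].round(1),"T",s["ft_torque"].round(2))
                                                                                                                                               ^^^^^^^^^^^^^^^^^^
AttributeError: 'float' object has no attribute 'round'
```

Request:
move_arm(commands=[{"grip": 255,"offset": [0,0,-4],"spin": 0},{"grip": 255,"offset": [0,0,-4],"spin": 0},{"grip": 255,"offset": [0,0,-4],"spin": 0},{"grip": 255,"offset": [0,0,-4],"spin": 0},{"grip": 255,"offset": [0,0,-4],"spin": 0}])

```text
time_s: 6.83
ee_pos: [0.3415, -0.0714, 0.6577]
eef_rot: [2.874, 0.312, 2.206]
wrist_force: [-0.6, -0.1, -0.6]
opening: 0.0232
grip_force: 50.2
```

```bash
sed -i 's/s\["opening"\].round(4)/round(s["opening"],4)/' h.py
python3 -c "
from h import *;stat()"
```

```text
t 6.8333 q [-0.206 -0.117  0.741  2.02  -0.     0.687] p [ 0.3415 -0.0714  0.6577] tilt 23.41 az -0.206 open 0.0232 F [-0.6 -0.1 -0.6] T [ 0.11  0.46 -0.03]
```

Request:
move_arm(commands=[{"grip": 255,"offset": [0,0,-4],"spin": 0},{"grip": 255,"offset": [0,0,-4],"spin": 0},{"grip": 255,"offset": [0,0,-4],"spin": 0},{"grip": 255,"offset": [0,0,-4],"spin": 0},{"grip": 255,"offset": [0,0,-4],"spin": 0}])

```text
time_s: 7.25
ee_pos: [0.2795, -0.0585, 0.7075]
eef_rot: [2.766, 0.42, 2.167]
wrist_force: [-0.1, 0.2, -0.7]
opening: 0.0233
grip_force: 50.2
```

```bash
python3 -c "
from h import *;stat()"
```

```text
t 7.25 q [-0.206 -0.233  0.772  2.02   0.     0.687] p [ 0.2795 -0.0585  0.7075] tilt 31.86 az -0.206 open 0.0233 F [-0.1  0.2 -0.7] T [ 0.12  0.52 -0.03]
```

Request:
move_arm(commands=[{"grip": 255,"offset": [0,0,-4],"spin": 0},{"grip": 255,"offset": [0,0,-2.5],"spin": 0},{"grip": 255,"offset": [0,0,0],"spin": 0},{"grip": 255,"offset": [0,0,0],"spin": 0},{"grip": 255,"offset": [0,0,0],"spin": 0}])

```text
time_s: 7.67
ee_pos: [0.2592, -0.0542, 0.7201]
eef_rot: [2.733, 0.451, 2.153]
wrist_force: [0.3, -0.2, -1.1]
opening: 0.0231
grip_force: 50.2
```

```bash
python3 -c "
from h import *;stat()"
```

```text
t 7.6667 q [-0.206 -0.27   0.779  2.02  -0.     0.687] p [ 0.2592 -0.0542  0.7201] tilt 34.32 az -0.206 open 0.0231 F [ 0.3 -0.2 -1.1] T [0.12 0.57 0.01]
```

Request:
move_arm(commands=[{"grip": 255,"offset": [0,0,-1.6],"spin": 0},{"grip": 255,"offset": [0,0,0],"spin": 0},{"grip": 255,"offset": [0,0,0],"spin": 0},{"grip": 255,"offset": [0,0,0],"spin": 0},{"grip": 255,"offset": [0,0,0],"spin": 0}])

```text
time_s: 8.08
ee_pos: [0.253, -0.0529, 0.7238]
eef_rot: [2.723, 0.46, 2.148]
wrist_force: [-0.4, 0.6, -0.5]
opening: 0.0235
grip_force: 50.2
```

```bash
python3 -c "
from h import *
s,R=stat()
D=np.array([.614,-.060,.075])
print('tool x,y,z',R.T.round(3))
v=D-R@np.array([.06,0,.09])
print('view',v,'offset cm',(R.T@(v-s['ee_pos'])*100).round(2))
fx=np.array([np.cos(PY)*np.cos(.611),np.sin(PY)*np.cos(.611),np.sin(.611)]);fy=np.array([-np.sin(PY),np.cos(PY),0])
print('tool x angle in dial',np.degrees(np.arctan2(R[:,0]@fy,R[:,0]@fx)))
"
```

```text
t 8.0833 q [-0.206 -0.28   0.781  2.02  -0.     0.687] p [ 0.253  -0.0529  0.7238] tilt 35.05 az -0.206 open 0.0235 F [-0.4  0.6 -0.5] T [0.15 0.6  0.06]
tool x,y,z [[-0.489  0.751 -0.444]
 [ 0.667  0.65   0.364]
 [ 0.562 -0.118 -0.819]]
view [ 0.59277356 -0.09445889  0.17530964] offset cm [ 4.600e+00 -3.000e-02  6.449e+01]
tool x angle in dial 140.41240587836757
```

Request:
move_arm(commands=[{"grip": 255,"offset": [0,0,3],"spin": -7},{"grip": 255,"offset": [0,0,4],"spin": -7},{"grip": 255,"offset": [0,0,4],"spin": -7},{"grip": 255,"offset": [0,0,4],"spin": -7},{"grip": 255,"offset": [0,0,4],"spin": -7}])

```text
time_s: 8.5
ee_pos: [0.3603, -0.0754, 0.5663]
eef_rot: [3.092, 0.61, 2.849]
wrist_force: [0.6, 0.5, -0.3]
opening: 0.0229
grip_force: 50.3
```

Request:
move_arm(commands=[{"grip": 255,"offset": [0,0,4],"spin": -7},{"grip": 255,"offset": [0,0,4],"spin": -7},{"grip": 255,"offset": [0,0,4],"spin": -7},{"grip": 255,"offset": [0,0,4],"spin": -7},{"grip": 255,"offset": [0,0,4],"spin": -7}])

```text
time_s: 8.92
ee_pos: [0.4727, -0.0989, 0.4025]
eef_rot: [-2.795, 0.515, -2.715]
wrist_force: [0.9, -0.0, 0.2]
opening: 0.0234
grip_force: 50.3
```

Request:
move_arm(commands=[{"grip": 255,"offset": [0,0,4],"spin": -7},{"grip": 255,"offset": [0,0,4],"spin": -7},{"grip": 255,"offset": [0,0,3],"spin": -7},{"grip": 255,"offset": [0,0,0],"spin": 0},{"grip": 255,"offset": [0,0,0],"spin": 0}])

```text
time_s: 9.33
ee_pos: [0.5333, -0.1115, 0.3117]
eef_rot: [-2.644, 0.363, -2.356]
wrist_force: [-0.1, -0.3, -0.2]
opening: 0.0232
grip_force: 50.2
```

```bash
cat >> h.py <<'E'
TL=np.radians(35)
fx=np.array([np.cos(PY)*np.cos(TL),np.sin(PY)*np.cos(TL),np.sin(TL)]);fy=np.array([-np.sin(PY),np.cos(PY),0]);fn=np.cross(fx,fy)
def knobang(R):return np.degrees(np.arctan2(-R[:,0]@fy,-R[:,0]@fx))
E
python3 -c "
from h import *
s,R=stat()
D=np.array([.614,-.060,.075])
v=D-R@np.array([.06,0,.09])
print('view',v,'offset cm',(R.T@(v-s['ee_pos'])*100).round(2),knobang(R))
"
```

```text
t 9.3333 q [-0.206 -0.317 -0.431  0.85   0.    -0.899] p [ 0.5333 -0.1115  0.3117] tilt 34.76 az -0.206 open 0.0232 F [-0.1 -0.3 -0.2] T [0.15 0.58 0.03]
view [ 0.603405   -0.00980619  0.17022777] offset cm [-6.34 10.33 14.34] 51.3186545406286
```

Request:
move_arm(commands=[{"grip": 255,"offset": [-1.2,2,2.8],"spin": 0},{"grip": 255,"offset": [-1.3,2.1,2.9],"spin": 0},{"grip": 255,"offset": [-1.3,2.1,2.9],"spin": 0},{"grip": 255,"offset": [-1.3,2.1,2.9],"spin": 0},{"grip": 255,"offset": [-1.2,2,2.8],"spin": 0}])

```text
time_s: 9.75
ee_pos: [0.6055, -0.0093, 0.1759]
eef_rot: [-2.636, 0.369, -2.353]
wrist_force: [0.8, -0.6, -0.4]
opening: 0.0229
grip_force: 50.2
```

Request:
move_arm(commands=[{"grip": 255,"offset": [0,0,0],"spin": 0},{"grip": 255,"offset": [0,0,0],"spin": 0},{"grip": 255,"offset": [0,0,0],"spin": 0},{"grip": 255,"offset": [0,0,0],"spin": 0},{"grip": 255,"offset": [0,0,0],"spin": 0}])

```text
time_s: 10.17
ee_pos: [0.6051, -0.0113, 0.1769]
eef_rot: [-2.635, 0.368, -2.353]
wrist_force: [-1.0, 0.1, -0.3]
opening: 0.0229
grip_force: 50.2
```

```bash
python3 -c "
from h import *
s,R=stat()
im=get_image('wrist');np.save('f.npy',im)
D=np.array([.614,-.060,.075])
u,v=proj('wrist',D,s);print(u,v)
for t in('spindle_tip','dial'):
  for q in regions_of('wrist',t)[:2]: ys,xs=np.nonzero(q['mask']);print(t,q['conf'],q['box'],xs.mean(),ys.mean())
f=lambda b:cv2.resize(im[b[1]:b[3],b[0]:b[2]],(600,600),interpolation=cv2.INTER_CUBIC)
u,v=int(np.clip(u,60,450)),int(np.clip(v,60,320))
b=(u-60,v-60,u+60,v+60);print(b)
full=cv2.resize(im,(200,150));pad=np.zeros((600,200,3),np.uint8);pad[:150]=full
save(np.hstack([f(b),pad]),'pics/f.png')
"
```

```text
t 10.1667 q [ 0.054 -0.161 -0.618  0.514 -0.149 -0.685] p [ 0.6051 -0.0113  0.1769] tilt 35.31 az -0.206 open 0.0229 F [-1.   0.1 -0.3] T [0.08 0.57 0.01]
263.19313417612324 117.06262099563062
spindle_tip 0.67 [246.8, 107.9, 270.2, 130.3] 259.4336569579288 119.14886731391586
dial 0.71 [215.4, 101.0, 304.8, 153.4] 257.69965277777777 121.24739583333333
dial 0.27 [207.2, 194.9, 306.3, 311.9] 257.375156641604 243.83991228070175
(203, 57, 323, 177)
```

View pics/f.png

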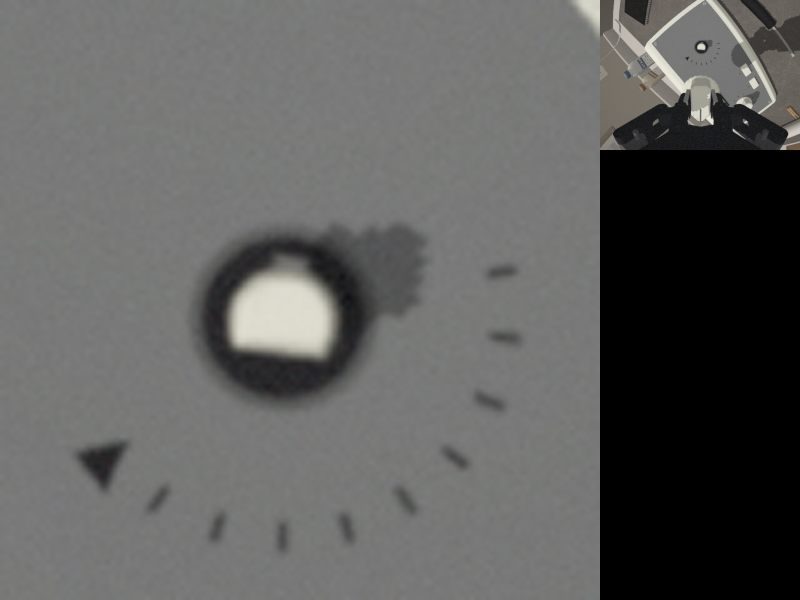

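The close view shows the spindle's D with its flat edge from (230,348) to (327,360), pointing almost down-image. The wedge is at (102,462), apex towards the spindle, and nine ticks run counter-clockwise from it. Fitting the dial pose.

```bash
cat > fit.py <<'E'
from h import *
from scipy.optimize import least_squares
s,R=stat()
T=[(158,499),(217,527),(282,537),(347,528),(405,500),(455,457),(490,402),(505,338),(502,271)]
W=[(128,440,32)]; B=(90,472,40)
px=lambda p:np.array([203+p[0]/5-.4,57+p[1]/5-.4])
def frame(yaw):
    x=np.array([np.cos(yaw)*np.cos(TL),np.sin(yaw)*np.cos(TL),np.sin(TL)]);y=np.array([-np.sin(yaw),np.cos(yaw),0]);return np.stack([x,y,np.cross(x,y)],1)
def res(p,full=False):
    D=p[:3];F=frame(p[3]);th,rt,de=p[4:]
    P=lambda a,r,h=0:proj("wrist",D+F@np.array([r*np.cos(a),r*np.sin(a),h]),s)
    r=[P(0,.032)-px((128,440)),P(0,.040)-px((90,472))]
    r+=[P(de*(i+1),rt)-px(t) for i,t in enumerate(T)]
    c,sn=np.cos(th),np.sin(th)
    for q,sg in(((230,348),1),((327,360),-1)):
        best=[proj("wrist",D+F@np.array([.0045*c-g*.0066*sn,.0045*sn+g*.0066*c,.0125]),s)-px(q) for g in(1,-1)]
        r.append(min(best,key=np.linalg.norm))
    r.append(P(th+np.pi,.008,.0125)-px((284,270)))
    return np.concatenate(r+[[(p[3]-PY)*50]])
o=least_squares(res,[.612,-.06,.073,PY,.9,.036,.31])
print(o.x.round(4),"rms px",np.sqrt(np.mean(o.fun**2)),"theta deg",np.degrees(o.x[4]));print(o.fun.round(1))
D=o.x[:3];F=frame(o.x[3]);np.save("D.npy",o.x)
print("panel-plane check z", .032+((D[:2]-[.5725,.022])@[np.cos(PY),np.sin(PY)])*np.tan(TL))
for n in("top","scene"):print(n,(proj(n,D+F[:,2]*.0155)*1.5625).round(1))
print("dir tool z vs -normal deg",np.degrees(np.arccos(-R[:,2]@F[:,2])))
ka=np.degrees(np.arctan2(-R[:,0]@F[:,1],-R[:,0]@F[:,0]));print("knob ang",ka,"spin",ka-np.degrees(o.x[4]))
# knob x offset in hand, from picture e: tail rim at tool z=.0097
c=camera_info("wrist");H=c["hand_eye"];y=192.5-c["cy"];a=abs(y)/c["fx"];d=H[:3,:3]@np.array([0,np.sin(a)*np.sign(y),np.cos(a)])
print("axis tool x",[(H[0,3]+d[0]*(z-H[2,3])/d[2]-.027) for z in(.0037,.0097)])
E
python3 fit.py
```

```text
t 10.3167 q [ 0.054 -0.16  -0.619  0.513 -0.149 -0.685] p [ 0.6046 -0.0112  0.1755] tilt 35.21 az -0.206 open 0.023 F [ 0.1 -1.   0.2] T [ 0.07  0.65 -0.03]
[ 0.6177 -0.0608  0.0745 -0.2076  0.8067  0.0358  0.2997] rms px 0.3999764591139962 theta deg 46.22278059499322
[-0.2  0.4 -0.1  0.2 -0.   0.3  0.   0.3 -0.   0.2 -0.1  0.1  0.2  0.2
 -0.1  0.  -0.3 -0.2 -0.2 -0.1 -0.3  0.1  1.3 -0.2 -0.8 -1.   0.7 -0.1
 -0.3]
panel-plane check z 0.07463225166440465
top [450.2 278.2]
scene [423.5 257.2]
dir tool z vs -normal deg 0.21087724221995482
knob ang 51.605344661044455 spin 5.382564066051238
axis tool x [np.float64(-2.7243193706661534e-05), np.float64(-0.0017433263037883208)]
```

Run:
```python
from h import *
from scipy.optimize import minimize
im=np.load("d.npy");g=im.astype(float).mean(2)
s=dict(ee_pos=np.array([0.42880879,0.16769558,0.16202532]),eef_rot=np.array([3.14045008,5.96312708e-04,2.52673910]))
m=np.zeros(g.shape,np.uint8);sub=(im[:,:,0].astype(int)>170)
n,lab=cv2.connectedComponents(sub.astype(np.uint8));k=lab[180,257];m=(lab==k)
ys,xs=np.nonzero(m);print("mask",m.sum(),xs.min(),xs.max(),ys.min(),ys.max())
a=np.linspace(0,2*np.pi,73)
def sil(p,up=8):
    x,y,yaw=p;pts=[np.array([x+.027*np.cos(t),y+.027*np.sin(t),z]) for t in a for z in(0,.006)]
    I=np.zeros((384*1,512*1),np.uint8)
    h=cv2.convexHull(np.array([proj("wrist",q,s) for q in pts],np.float32))
    cv2.fillConvexPoly(I,np.round(h*16).astype(np.int32),1,cv2.LINE_8,4)
    return I.astype(bool)
# rows where only skirt matters: exclude nose region
V,U=np.mgrid[:384,:512]
ok=np.abs(U-257)<60
ok&=(V>130)&(V<225)&~((U>236)&(U<270)&(V>194))
best=min(((np.count_nonzero((sil((x,y,0))^m)&ok),x,y) for x in np.arange(.426,.437,.0005) for y in np.arange(.160,.171,.0005)))
print(best)
e=np.load("e.npy").astype(int)
print("e profile v",[(v,e[v,250:266].mean().round()) for v in range(184,204)])
```

```text
mask 2040 230 282 156 212Traceback (most recent call last):
  File "<stdin>", line 19, in <module>
  File "<stdin>", line 19, in <genexpr>
  File "<stdin>", line 12, in sil
  File "h.py", line 18, in proj
    c=camera_info(cam);X=np.asarray(X,float)
ValueError: time passes only in moves, steps and waits
```

```bash
sed -i '/^from scipy.spatial/a import functools\ncamera_info=functools.lru_cache(None)(camera_info)' h.py
python3 - <<'E'
from h import *
im=np.load("d.npy")
s=dict(ee_pos=np.array([0.42880879,0.16769558,0.16202532]),eef_rot=np.array([3.14045008,5.96312708e-04,2.52673910]))
n,lab=cv2.connectedComponents((im[:,:,0]>170).astype(np.uint8));m=lab==lab[180,257]
a=np.linspace(0,2*np.pi,73)
def sil(x,y):
    h=cv2.convexHull(np.array([proj("wrist",[x+.027*np.cos(t),y+.027*np.sin(t),z],s) for t in a for z in(0,.006)],np.float32))
    I=np.zeros((384,512),np.uint8);cv2.fillConvexPoly(I,np.round(h*16).astype(np.int32),1,cv2.LINE_8,4);return I>0
V,U=np.mgrid[:384,:512]
ok=(np.abs(U-257)<60)&(V>130)&(V<225)&~((U>236)&(U<270)&(V>194))
r=sorted((np.count_nonzero((sil(x,y)^m)&ok),x.round(4),y.round(4)) for x in np.arange(.426,.437,.001) for y in np.arange(.160,.171,.001))
print(r[:5])
e=np.load("e.npy").astype(int)
print("e",[(v,int(e[v,250:266].mean())) for v in range(184,204)])
E
```

```text
[(np.int64(210), np.float64(0.433), np.float64(0.164)), (np.int64(243), np.float64(0.433), np.float64(0.163)), (np.int64(248), np.float64(0.434), np.float64(0.163)), (np.int64(249), np.float64(0.434), np.float64(0.164)), (np.int64(264), np.float64(0.432), np.float64(0.164))]
e [(184, 118), (185, 119), (186, 120), (187, 120), (188, 120), (189, 120), (190, 120), (191, 121), (192, 126), (193, 138), (194, 153), (195, 165), (196, 171), (197, 171), (198, 169), (199, 165), (200, 156), (201, 149), (202, 146), (203, 146)]
```

```bash
cat > go.py <<'E'
from h import *
import sys
s,R=stat();p=np.load("D.npy");D=p[:3]
yaw=p[3];x=np.array([np.cos(yaw)*np.cos(TL),np.sin(yaw)*np.cos(TL),np.sin(TL)]);y=np.array([-np.sin(yaw),np.cos(yaw),0]);n=np.cross(x,y)
sp=float(sys.argv[1]);h=float(sys.argv[2])
R2=R@Ro.from_euler("z",sp,degrees=True).as_matrix()
k=np.array([-.0018,0,.0097])
print("offset cm after spin",(R2.T@(D+n*h-s["ee_pos"]-R2@k)*100).round(2),"knob ang",np.degrees(np.arctan2(-R2[:,0]@y,-R2[:,0]@x)).round(2))
K=s["ee_pos"]+R2@k-D;print("knob axis rel dial mm",(np.array([x,y,n])@K*1000).round(2))
E
python3 go.py 6.2 .028
```

```text
t 10.3167 q [ 0.054 -0.16  -0.619  0.513 -0.149 -0.685] p [ 0.6046 -0.0112  0.1755] tilt 35.21 az -0.206 open 0.023 F [ 0.1 -1.   0.2] T [ 0.07  0.65 -0.03]
offset cm after spin [ 6.2  -0.42  5.81] knob ang 45.41
knob axis rel dial mm [40.37 47.09 86.29]
```

Request:
move_arm(commands=[{"grip": 255,"offset": [0,0,0],"spin": 6.2},{"grip": 255,"offset": [1.5,-0.1,1.2],"spin": 0},{"grip": 255,"offset": [2,-0.1,1.5],"spin": 0},{"grip": 255,"offset": [2,-0.1,2],"spin": 0},{"grip": 255,"offset": [0.7,-0.1,1.1],"spin": 0}])

```text
time_s: 10.73
ee_pos: [0.5924, -0.058, 0.1004]
eef_rot: [-2.68, 0.413, -2.458]
wrist_force: [-0.4, -0.3, -0.9]
opening: 0.0232
grip_force: 50.2
```

Request:
move_arm(commands=[{"grip": 255,"offset": [0,0,0],"spin": 0},{"grip": 255,"offset": [0,0,0],"spin": 0},{"grip": 255,"offset": [0,0,0],"spin": 0},{"grip": 255,"offset": [0,0,0],"spin": 0},{"grip": 255,"offset": [0,0,0],"spin": 0}])

```text
time_s: 11.15
ee_pos: [0.5958, -0.0561, 0.1049]
eef_rot: [-2.676, 0.417, -2.454]
wrist_force: [-0.4, -0.8, -0.1]
opening: 0.023
grip_force: 50.2
```

```bash
python3 go.py 0 .014
python3 -c "
from h import *
im=get_image('scene');save(im,'pics/g.png',(220,110,320,185))"
```

```text
t 11.15 q [-0.05  -0.125 -0.758  0.328 -0.089 -0.665] p [ 0.5958 -0.0561  0.1049] tilt 35.23 az -0.205 open 0.023 F [-0.4 -0.8 -0.1] T [ 0.12  0.61 -0.04]
offset cm after spin [ 0.13 -0.06  1.41] knob ang 45.5
knob axis rel dial mm [ 0.4   1.34 28.11]
```

View pics/g.png

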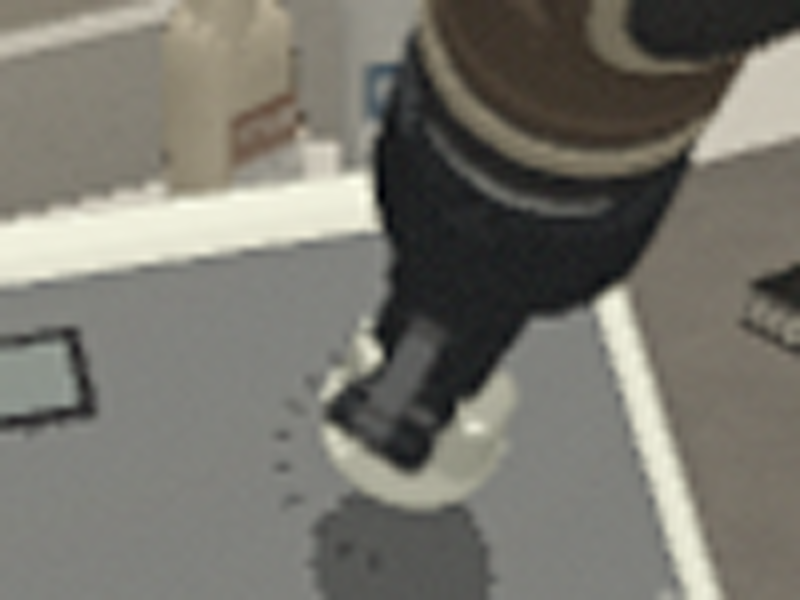

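The scene view shows the held knob tilted flat over the dial (skirt centre near (420,430)), square to the face. Correcting and pushing gently.

Request:
move_arm(commands=[{"grip": 255,"offset": [0.13,-0.06,0],"spin": 0},{"grip": 255,"offset": [0,0,0.5],"spin": 0},{"grip": 255,"offset": [0,0,0.4],"spin": 0},{"grip": 255,"offset": [0,0,0.3],"spin": 0},{"grip": 255,"offset": [0,0,0.2],"spin": 0}])

```text
time_s: 11.62
ee_pos: [0.6014, -0.0592, 0.0935]
eef_rot: [-2.677, 0.416, -2.455]
wrist_force: [-47.0, 6.8, 47.3]
opening: 0.0229
grip_force: 59.0
```

Request:
move_arm(commands=[{"grip": 255,"offset": [0,0,0.1],"spin": 0},{"grip": 255,"offset": [0,0,0.1],"spin": 0},{"grip": 255,"offset": [0,0,0.1],"spin": 0},{"grip": 255,"offset": [0,0,0],"spin": 0},{"grip": 255,"offset": [0,0,0],"spin": 0}])

```text
time_s: 12.03
ee_pos: [0.6062, -0.0596, 0.0917]
eef_rot: [-2.674, 0.42, -2.453]
wrist_force: [4.6, 2.4, 3.9]
opening: 0.0233
grip_force: 50.9
```

```bash
python3 go.py 0 0
```

```text
t 12.0333 q [-0.057 -0.092 -0.764  0.285 -0.085 -0.67 ] p [ 0.6062 -0.0596  0.0917] tilt 35.43 az -0.203 open 0.0233 F [4.6 2.4 3.9] T [ 0.24 -0.72  0.24]
offset cm after spin [0.14 0.12 1.1 ] knob ang 45.46
knob axis rel dial mm [ 1.81  0.12 11.02]
```

```bash
python3 -c "
from h import *
im=get_image('wrist');np.save('w2.npy',im);sc=get_image('scene');e=np.load('e.npy')
f=lambda i,b:cv2.resize(i[b[1]:b[3],b[0]:b[2]],(400,300),interpolation=cv2.INTER_CUBIC)
b=(192,172,320,268)
save(np.vstack([np.hstack([f(e,b),f(im,b)]),np.hstack([f(sc,(230,130,310,190)),f(get_image('top'),(255,150,319,198))])]),'pics/i.png')
print([(v,int(im[v,250:266].mean())) for v in range(184,204)])"
```

```text
[(184, 84), (185, 82), (186, 82), (187, 82), (188, 82), (189, 81), (190, 82), (191, 88), (192, 104), (193, 126), (194, 143), (195, 152), (196, 154), (197, 153), (198, 151), (199, 145), (200, 136), (201, 132), (202, 130), (203, 131)]
```

View pics/i.png

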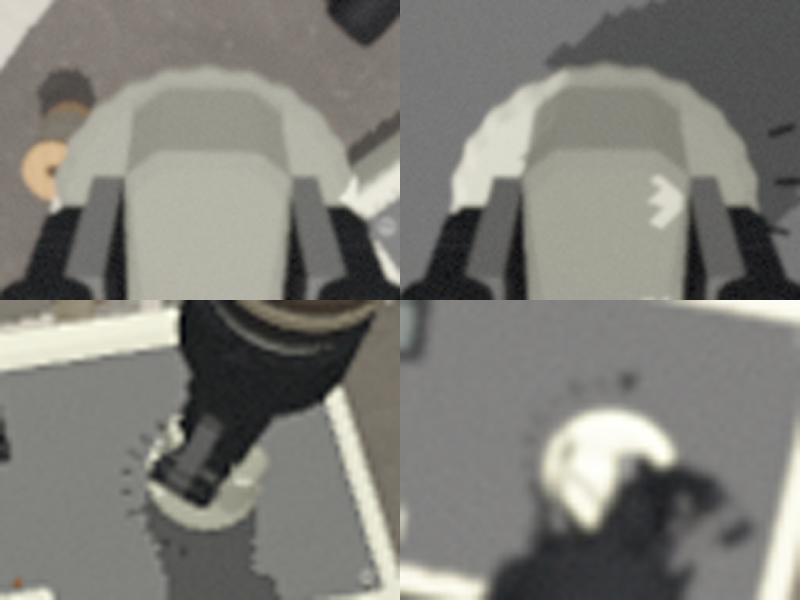

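In hand the knob has not shifted, compared with the earlier picture, and it sits over the spindle with its skirt about 11 mm off the face, so the bore is engaged. Pushing on.

Request:
move_arm(commands=[{"grip": 255,"offset": [-0.02,-0.02,0.15],"spin": 0},{"grip": 255,"offset": [0,0,0.15],"spin": 0},{"grip": 255,"offset": [0,0,0.15],"spin": 0},{"grip": 255,"offset": [0,0,0.15],"spin": 0},{"grip": 255,"offset": [0,0,0],"spin": 0}])

```text
time_s: 12.6
ee_pos: [0.6099, -0.0604, 0.0865]
eef_rot: [-2.674, 0.42, -2.454]
wrist_force: [4.3, 1.3, 4.4]
opening: 0.0235
grip_force: 51.3
```

```bash
python3 go.py 0 0
```

```text
t 12.6 q [-0.058 -0.078 -0.765  0.272 -0.084 -0.671] p [ 0.6099 -0.0604  0.0865] tilt 35.37 az -0.204 open 0.0235 F [4.3 1.3 4.4] T [ 0.28 -0.9   0.28]
offset cm after spin [0.14 0.13 0.45] knob ang 45.46
knob axis rel dial mm [1.85 0.11 4.55]
```

Request:
move_arm(commands=[{"grip": 255,"offset": [-0.02,-0.02,0.15],"spin": 0},{"grip": 255,"offset": [0,0,0.1],"spin": 0},{"grip": 255,"offset": [0,0,0.1],"spin": 0},{"grip": 255,"offset": [0,0,0.05],"spin": 0},{"grip": 255,"offset": [0,0,0],"spin": 0}])

```text
time_s: 13.02
ee_pos: [0.6118, -0.0607, 0.0841]
eef_rot: [-2.675, 0.42, -2.454]
wrist_force: [-8.3, 3.9, 17.5]
opening: 0.023
grip_force: 53.5
```

```bash
python3 go.py 0 0
```

```text
t 13.0167 q [-0.059 -0.072 -0.765  0.265 -0.084 -0.672] p [ 0.6118 -0.0607  0.0841] tilt 35.37 az -0.203 open 0.023 F [-8.3  3.9 17.5] T [0.39 0.24 0.18]
offset cm after spin [0.16 0.13 0.15] knob ang 45.47
knob axis rel dial mm [2.05 0.19 1.5 ]
```

Request:
move_arm(commands=[{"grip": 255,"offset": [0,0,0.05],"spin": 0},{"grip": 255,"offset": [0,0,0],"spin": 0},{"grip": 255,"offset": [0,0,0],"spin": 0},{"grip": 255,"offset": [0,0,0],"spin": 0},{"grip": 255,"offset": [0,0,0],"spin": 0}])

```text
time_s: 13.43
ee_pos: [0.6118, -0.0607, 0.0841]
eef_rot: [-2.674, 0.42, -2.453]
wrist_force: [-13.9, 5.4, 22.7]
opening: 0.0233
grip_force: 54.6
```

```bash
python3 go.py 0 0
```

```text
t 13.4333 q [-0.059 -0.072 -0.765  0.265 -0.083 -0.672] p [ 0.6118 -0.0607  0.0841] tilt 35.38 az -0.203 open 0.0233 F [-13.9   5.4  22.7] T [0.46 0.65 0.16]
offset cm after spin [0.16 0.13 0.15] knob ang 45.48
knob axis rel dial mm [2.09 0.23 1.47]
```

Request:
move_arm(commands=[{"grip": 255,"offset": [0,0,0.06],"spin": 0},{"grip": 255,"offset": [0,0,0.04],"spin": 0},{"grip": 255,"offset": [0,0,0],"spin": 0},{"grip": 255,"offset": [0,0,0],"spin": 0},{"grip": 255,"offset": [0,0,0],"spin": 0}])

```text
time_s: 13.85
ee_pos: [0.6119, -0.0607, 0.084]
eef_rot: [-2.674, 0.42, -2.453]
wrist_force: [-27.3, 6.6, 34.0]
opening: 0.0234
grip_force: 56.8
```

```bash
python3 go.py 0 0; python3 -c "
from h import *
im=get_image('wrist');np.save('w3.npy',im)
print([(v,int(im[v,250:266].mean())) for v in range(186,204)])"
```

```text
t 13.85 q [-0.059 -0.072 -0.765  0.264 -0.083 -0.672] p [ 0.6119 -0.0607  0.084 ] tilt 35.39 az -0.203 open 0.0234 F [-27.3   6.6  34. ] T [0.44 1.49 0.1 ]
offset cm after spin [0.17 0.14 0.14] knob ang 45.48
knob axis rel dial mm [2.12 0.22 1.4 ]
[(186, 103), (187, 95), (188, 88), (189, 83), (190, 84), (191, 91), (192, 109), (193, 129), (194, 145), (195, 154), (196, 155), (197, 153), (198, 151), (199, 142), (200, 134), (201, 131), (202, 131), (203, 130)]
```

The stop is firm (1 mm of command moved it 0.1 mm) and nothing slipped in hand, so the knob is home. Easing the push and starting to turn clockwise.

Request:
move_arm(commands=[{"grip": 255,"offset": [0,0,-0.2],"spin": 0},{"grip": 255,"offset": [0,0.02,0],"spin": 6},{"grip": 255,"offset": [0,0.02,0],"spin": 6},{"grip": 255,"offset": [0,0,0],"spin": 0},{"grip": 255,"offset": [0,0,0],"spin": 0}])

```text
time_s: 14.32
ee_pos: [0.6117, -0.0605, 0.0841]
eef_rot: [-2.77, 0.505, -2.668]
wrist_force: [-1.8, 2.9, 11.8]
opening: 0.0232
grip_force: 52.5
```

```bash
cat >> go.py <<'E'
print("F dial x,y,n",(np.array([x,y,n])@s["wrist_force"]).round(1),"F tool",(R.T@s["wrist_force"]).round(1))
E
python3 go.py 0 0
```

```text
t 14.3167 q [-0.058 -0.072 -0.765  0.265 -0.084 -0.461] p [ 0.6117 -0.0605  0.0841] tilt 35.38 az -0.204 open 0.0232 F [-1.8  2.9 11.8] T [ 0.2  -0.35  0.13]
offset cm after spin [0.19 0.12 0.16] knob ang 33.44
knob axis rel dial mm [2.2  0.06 1.59]
F dial x,y,n [ 4.8  2.5 11.1] F tool [ -5.5  -0.6 -11. ]
```

Request:
move_arm(commands=[{"grip": 255,"offset": [-0.02,0.02,0],"spin": 6},{"grip": 255,"offset": [0,0.02,0],"spin": 6},{"grip": 255,"offset": [0,0.02,0],"spin": 6},{"grip": 255,"offset": [0,0,0],"spin": 0},{"grip": 255,"offset": [0,0,0],"spin": 0}])

```text
time_s: 14.73
ee_pos: [0.6117, -0.0602, 0.0841]
eef_rot: [-2.956, 0.593, -3.023]
wrist_force: [-3.0, 2.2, 11.9]
opening: 0.0232
grip_force: 52.4
```

Request:
move_arm(commands=[{"grip": 255,"offset": [0,0.02,0],"spin": 6},{"grip": 255,"offset": [0,0.02,0],"spin": 6},{"grip": 255,"offset": [0,0,0],"spin": 0},{"grip": 255,"offset": [0,0,0],"spin": 0},{"grip": 255,"offset": [0,0,0],"spin": 0}])

```text
time_s: 15.15
ee_pos: [0.6118, -0.06, 0.0841]
eef_rot: [-3.1, 0.617, 3.008]
wrist_force: [-3.3, 0.8, 11.4]
opening: 0.0231
grip_force: 52.4
```

```bash
python3 go.py 0 0;  python3 -c "
from h import *
im=get_image('wrist');np.save('w4.npy',im)
save(im,'pics/j.png',(192,172,320,268))"
```

```text
t 15.15 q [-0.056 -0.072 -0.765  0.265 -0.087  0.064] p [ 0.6118 -0.06    0.0841] tilt 35.4 az -0.206 open 0.0231 F [-3.3  0.8 11.4] T [-0.04 -0.49 -0.05]
offset cm after spin [0.25 0.04 0.16] knob ang 3.44
knob axis rel dial mm [ 2.5  -0.29  1.58]
F dial x,y,n [ 3.8  0.1 11.3] F tool [ -3.8  -0.1 -11.3]
```

Request:
move_arm(commands=[{"grip": 255,"offset": [0,0.01,0],"spin": 3.4},{"grip": 255,"offset": [0,0,0],"spin": 0},{"grip": 255,"offset": [-0.02,0,-0.03],"spin": 0},{"grip": 255,"offset": [0,0,0],"spin": 0},{"grip": 255,"offset": [0,0,0],"spin": 0}])

```text
time_s: 15.62
ee_pos: [0.6118, -0.0599, 0.0841]
eef_rot: [3.141, 0.618, 2.935]
wrist_force: [1.8, 0.2, 7.5]
opening: 0.0231
grip_force: 51.6
```

Request:
move_arm(commands=[{"grip": 0,"offset": [0,0,0],"spin": 0},{"grip": 0,"offset": [0,0,0],"spin": 0},{"grip": 0,"offset": [0,0,0],"spin": 0},{"grip": 0,"offset": [0,0,0],"spin": 0},{"grip": 0,"offset": [0,0,0],"spin": 0}])

```text
time_s: 16.03
ee_pos: [0.6087, -0.0595, 0.0806]
eef_rot: [-3.141, 0.611, 2.936]
wrist_force: [0.0, 0.4, 0.6]
opening: 0.0813
grip_force: 0.0
```

Request:
move_arm(commands=[{"grip": 0,"offset": [0,0,0],"spin": 0},{"grip": 0,"offset": [0,0,-2],"spin": 0},{"grip": 0,"offset": [0,0,-4],"spin": 0},{"grip": 0,"offset": [0,0,-4],"spin": 0},{"grip": 0,"offset": [0,0,-2],"spin": 0}])

```text
time_s: 16.45
ee_pos: [0.5411, -0.0452, 0.1835]
eef_rot: [3.141, 0.616, 2.935]
wrist_force: [0.6, -0.8, 0.3]
opening: 0.0855
grip_force: 0.0
```

Request:
move_arm(commands=[{"grip": 0,"offset": [0,0,0],"spin": 0},{"grip": 0,"offset": [0,0,0],"spin": 0},{"grip": 0,"offset": [0,0,0],"spin": 0},{"grip": 0,"offset": [0,0,0],"spin": 0},{"grip": 0,"offset": [0,0,0],"spin": 0}])

```text
time_s: 16.87
ee_pos: [0.5414, -0.0455, 0.1777]
eef_rot: [-3.141, 0.609, 2.936]
wrist_force: [1.3, -0.7, 0.1]
opening: 0.0855
grip_force: 0.0
```

```bash
python3 -c "
from h import *
s,R=stat();im=get_image('wrist');np.save('k.npy',im);np.save('ks.npy',np.r_[s['ee_pos'],s['eef_rot']])
D=np.load('D.npy')[:3];u,v=proj('wrist',D,s);print(u,v)
u,v=int(u),int(v)
save(im,'pics/k.png',(u-80,v-60,u+80,v+60))"
```

```text
t 16.8667 q [-0.029 -0.291 -0.709  0.551 -0.102  0.146] p [ 0.5414 -0.0455  0.1777] tilt 34.91 az -0.207 open 0.0855 F [ 1.3 -0.7  0.1] T [0.11 0.53 0.03]
257.086784502761 189.18962106745107
```

View pics/k.png

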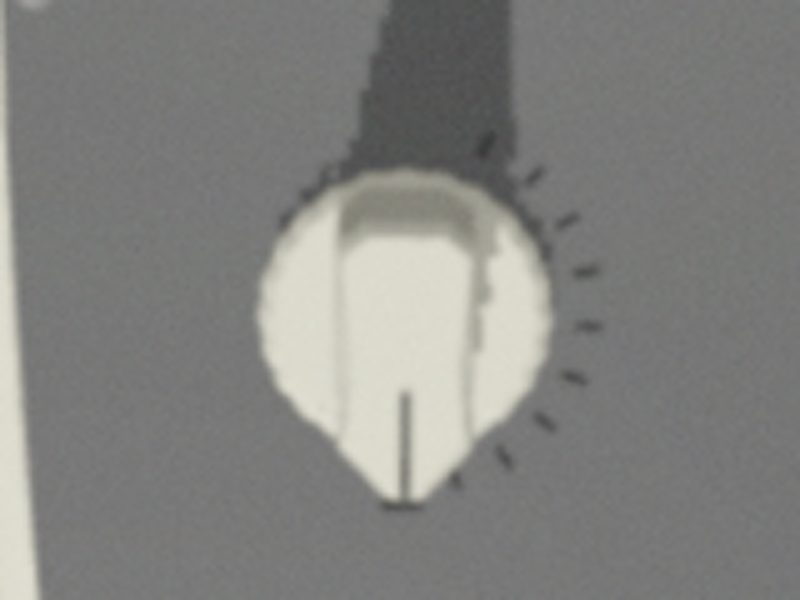

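The view shows the released knob on the dial. The pointer line runs from (405,390) to (405,500) and points at the wedge's base at (403,507). Checking angle and seat height numerically.

Run:
```python
from h import *
from scipy.optimize import least_squares
a=np.load("ks.npy");s=dict(ee_pos=a[:3],eef_rot=a[3:])
px=lambda p:np.array([177+p[0]/5-.4,129+p[1]/5-.4])
T={2:(505,458),3:(545,421),4:(574,377),5:(590,326),6:(586,271),7:(568,220),8:(535,176),9:(487,145)}
y0=np.load("D.npy")[3]
def F(yaw):
    x=np.array([np.cos(yaw)*np.cos(TL),np.sin(yaw)*np.cos(TL),np.sin(TL)]);y=np.array([-np.sin(yaw),np.cos(yaw),0]);return np.stack([x,y,np.cross(x,y)],1)
P=lambda p,v:proj("wrist",p[:3]+F(p[3])@np.array(v),s)
pol=lambda t,r,h=0:[r*np.cos(t),r*np.sin(t),h]
res=lambda p:np.concatenate([P(p,pol(.3*k,.0358))-px(q) for k,q in T.items()]+[P(p,[.04,0,0])-px((403,508)),[(p[3]-y0)*50]])
o=least_squares(res,list(np.load("D.npy")[:4]));print(o.x.round(4),o.fun.round(1))
p=o.x
ph=np.linspace(0,2*np.pi,181)
for h in(0,.0015,.003):
    e=np.array([P(p,pol(t,.027,h+k)) for t in ph for k in(0,.006)]);c=(e-[177-.4,129-.4])*5
    print(h,"rim left,right,top",c[:,0].min().round(1),c[:,0].max().round(1),c[:,1].min().round(1))
im=np.load("k.npy").mean(2)
r=129+326//5
print("row",[(int((u-176.6)*5),int(im[r,u])) for u in list(range(225,234))+list(range(284,293))])
l=[P(p,[.012+.0,0,.036]),P(p,[.025,0,.036])];print("expected line crop x",[((q-[176.6,128.6])*5).round(1) for q in l])
```

```text
[ 0.6192 -0.061   0.0755 -0.2113] [ 0.1 -0.1  0.3  0.3  0.2  0.1 -0.1 -0.1  0.2  0.1 -0.   0.  -0.3  0.1
 -0.1 -0.1 -0.1 -0.3 -0.2]
0 rim left,right,top 258.7 547.7 172.4
0.0015 rim left,right,top 257.9 548.5 173.8
0.003 rim left,right,top 257.2 549.2 175.3
row [(242, 119), (247, 120), (252, 125), (257, 141), (262, 178), (267, 205), (272, 211), (277, 212), (282, 213), (537, 204), (542, 196), (547, 174), (552, 145), (557, 124), (562, 120), (567, 120), (572, 114), (577, 100)]
expected line crop x [array([403.4, 437.6]), array([403.1, 508.1])]
```

```bash
python3 -c "
from plant import *
print(job_done())"
```

```text
the job is handed in; nothing more can be done
None
```

The knob is pushed fully home on the spindle and turned clockwise so its pointer stands at the off mark to within about half a degree; I let go, touched nothing else on the desk, and handed the job in at about 17 s.

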